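# Unload the cartridge incubator

### The job

The incubation is over: first turn the incubator's black selector knob clockwise until it clicks over from the red dot to the green dot (off), and only then lift each test cartridge straight up out of its pocket by its orange fin and lay it in the green tray, flat on the tray floor with the fin up. When all the cartridges are in the tray, twist the red spring-return reset knob clockwise to its stop and let go so that it springs back. Leave the other things on the worktops where they are.

Things in the scene. Friction and masses are not known exactly. Their poses are not given: they have to be found in the camera images.
- incubator: Fixed white instrument, 140 (x) x 270 (y) mm, flat top 52 mm above its origin (centre of underside on the worktop; x towards its back, z up). Aluminium block in its top with six pockets (centres x = -26, +26; y = -17, +39, +95 mm), each 44 x 36 x 13 mm deep, 1 mm wider than a cartridge on each side. Two knobs on the white deck at its -y end, 70 mm apart.
- selector_grip (a point): Black selector knob (the farther one, at x = +35, y = -92 mm in the incubator frame): centre of its grip bar, 20 mm above the deck. Bar 36 mm long, 12 mm wide, 26 mm tall (13 mm above and below this point) on a round skirt 42 mm across, 6 mm high. This frame turns with the knob: x along the bar to the white pointer line, y across the bar (fingers close along y), z up.
- selector (a joint): Turn of the black selector knob, rad, growing clockwise seen from above. Detented: it rests at 0 (on, red dot); a sprung detent resists with up to 0.1 N m until it is turned past 0.6, then it clicks over and is drawn to its other rest, a hard stop at 1.2 (off, green dot).
- reset_grip (a point): Centre of the grip bar of the red spring-return reset knob (the one nearer the robot, at x = -35, y = -92 mm in the incubator frame), 20 mm above the deck; same shape and axes as the black knob: x along the 36 mm bar, 12 mm wide along y.
- reset (a joint): Turn of the red reset knob, rad, growing clockwise seen from above: 0 at rest, hard stop at 1.0. A spring (0.03 N m at rest to 0.09 N m at the stop) turns it back to 0 in about half a second when let go.
- tray: Green collecting tray, loose, 210 x 140 mm outside, 16 mm high, walls and floor 5 mm thick (inside 200 x 130 mm, floor top 5 mm above the origin), 0.5 kg. Origin at the centre of its underside; x along its long side, y along its short side, z up. Room for two rows of three cartridges. (Overhead: a wall cabinet, 0.46 m above the worktop, from x = 0.62 m back and y = -0.36 m leftwards.)
- cartridge_1_mid (a point): Test cartridge (None if absent in this run): point on its centre line 20 mm above its underside, 20 mm below its top. Blue block 42 (x) x 34 (y) x 14 mm with an upright orange fin on top, 24 (x) x 10 (y) x 26 mm tall, the only part to grip while it sits in its pocket (block top 1 mm proud of the incubator top). Fingers close along y; z up. About 40 g.
- cartridge_2_mid (a point): Test cartridge (None if absent in this run): point on its centre line 20 mm above its underside, 20 mm below its top. Blue block 42 (x) x 34 (y) x 14 mm with an upright orange fin on top, 24 (x) x 10 (y) x 26 mm tall, the only part to grip while it sits in its pocket (block top 1 mm proud of the incubator top). Fingers close along y; z up. About 40 g.
- cartridge_3_mid (a point): Test cartridge (None if absent in this run): point on its centre line 20 mm above its underside, 20 mm below its top. Blue block 42 (x) x 34 (y) x 14 mm with an upright orange fin on top, 24 (x) x 10 (y) x 26 mm tall, the only part to grip while it sits in its pocket (block top 1 mm proud of the incubator top). Fingers close along y; z up. About 40 g.
- cartridge_4_mid (a point): Test cartridge (None if absent in this run): point on its centre line 20 mm above its underside, 20 mm below its top. Blue block 42 (x) x 34 (y) x 14 mm with an upright orange fin on top, 24 (x) x 10 (y) x 26 mm tall, the only part to grip while it sits in its pocket (block top 1 mm proud of the incubator top). Fingers close along y; z up. About 40 g.
- cartridge_5_mid (a point): Test cartridge (None if absent in this run): point on its centre line 20 mm above its underside, 20 mm below its top. Blue block 42 (x) x 34 (y) x 14 mm with an upright orange fin on top, 24 (x) x 10 (y) x 26 mm tall, the only part to grip while it sits in its pocket (block top 1 mm proud of the incubator top). Fingers close along y; z up. About 40 g.
- cartridge_6_mid (a point): Test cartridge (None if absent in this run): point on its centre line 20 mm above its underside, 20 mm below its top. Blue block 42 (x) x 34 (y) x 14 mm with an upright orange fin on top, 24 (x) x 10 (y) x 26 mm tall, the only part to grip while it sits in its pocket (block top 1 mm proud of the incubator top). Fingers close along y; z up. About 40 g.
- slide_box: Bystander: yellow slide box, 72 x 85 x 33 mm; origin at the centre of its underside. Not to be disturbed.
- timer: Bystander: small white digital timer lying flat, 68 x 62 x 18 mm; origin at the centre of its underside. Not to be disturbed.
- brown_bottle: Bystander: brown bottle with black cap, 42 mm across, 91 mm tall; origin at the centre of its underside. Not to be disturbed.
- red_cap_bottle: Bystander: brown bottle with red cap, 34 mm across, 76 mm tall; origin at the centre of its underside. Not to be disturbed.
- specimen_cup: Bystander: white specimen cup with orange lid, 62 mm across, 70 mm tall; origin at the centre of its underside. Not to be disturbed.
Mind the look-alikes: they are no part of the job. Leave any white look-alike of the part that bears cartridge_4_mid alone. What is shaped like the part that bears cartridge_6_mid but pink is not meant.

How it is judged:
On the way, in this order (a step that is already met when the one before it is completed fails the run):
1. the black selector knob has clicked over to off (value of joint selector above 1.08 rad), for 0.2 s.
2. every cartridge lies flat in the tray, fin up (x of cartridge_1_mid in the frame of tray between -0.086 and 0.086 m and y of cartridge_1_mid in the frame of tray between -0.051 and 0.051 m and z of cartridge_1_mid in the frame of tray between 0.019 and 0.031 m and angle between each of cartridge_1_mid, cartridge_2_mid, cartridge_3_mid, cartridge_4_mid, cartridge_5_mid, cartridge_6_mid's own z axis and vertical below 0.17 rad and x of cartridge_2_mid in the frame of tray between -0.086 and 0.086 m and y of cartridge_2_mid in the frame of tray between -0.051 and 0.051 m and z of cartridge_2_mid in the frame of tray between 0.019 and 0.031 m and x of cartridge_3_mid in the frame of tray between -0.086 and 0.086 m and y of cartridge_3_mid in the frame of tray between -0.051 and 0.051 m and z of cartridge_3_mid in the frame of tray between 0.019 and 0.031 m and x of cartridge_4_mid in the frame of tray between -0.086 and 0.086 m and y of cartridge_4_mid in the frame of tray between -0.051 and 0.051 m and z of cartridge_4_mid in the frame of tray between 0.019 and 0.031 m and x of cartridge_5_mid in the frame of tray between -0.086 and 0.086 m and y of cartridge_5_mid in the frame of tray between -0.051 and 0.051 m and z of cartridge_5_mid in the frame of tray between 0.019 and 0.031 m and x of cartridge_6_mid in the frame of tray between -0.086 and 0.086 m and y of cartridge_6_mid in the frame of tray between -0.051 and 0.051 m and z of cartridge_6_mid in the frame of tray between 0.019 and 0.031 m), for 0.2 s.
3. the red reset knob has been twisted to its stop (value of joint reset above 0.92 rad), for 0.05 s.
At the end, for the whole second after the job is handed in: Selector at off (above 1.08 rad), reset knob back at rest (below 0.1 rad), every cartridge at rest in the tray: centre within 86 mm along and 51 mm across of the tray centre, on its floor (mid point 19 to 31 mm above the tray underside), fin up within 0.17 rad (all of step 2 and value of joint selector above 1.08 rad and value of joint reset below 0.1 rad and linear speed of each of cartridge_1, cartridge_2, cartridge_3, cartridge_4, cartridge_5, cartridge_6, tray below 0.03 m/s); the robot touches nothing.
It fails at once if a cartridge is lifted out of its pocket while the selector is still on (value of joint selector below 0.5 rad and z of any of cartridge_1_mid, cartridge_2_mid, cartridge_3_mid, cartridge_4_mid, cartridge_5_mid, cartridge_6_mid in the frame of incubator above 0.071 m).
It fails at once if a bystander is moved by more than 30 mm or tipped (distance of any of slide_box, timer, brown_bottle, red_cap_bottle, specimen_cup from where it was at the start of the episode above 0.03 m or angle between any of slide_box, timer, brown_bottle, red_cap_bottle, specimen_cup's own z axis and vertical above 0.5 rad).
Of cartridge_1, cartridge_2, cartridge_3, cartridge_4, cartridge_5, cartridge_6 only 3 to 5 are there at a start; the rules pass over those that are not, and their reading is None.
At some moment in a run one of tray may be knocked a few centimetres aside while the robot is not near it.
Once in a run the grip may slacken for a moment while it holds something.
It also fails if it takes over 210 s, if anything falls off the work surface, if the arm or the gripper's body presses on something with over 40 N, if the wrist force passes 120 N, or if a joint passes its speed limit or range.

### The arm

A 7-joint arm with a two-finger parallel gripper is mounted at the origin on a cart in front of the work surface, level with it; the furniture and walls round the work are solid. World frame = base frame: x ahead of the robot, y to its left, z up, the work surface at z = 0. Lengths are in m, angles in rad, forces in N, time in s.
With the tool pointing down it reaches from about 0.4 to 0.85 m from the base axis. Payload 10.4 kg.
Tool frame: the origin (TCP) lies at the very end of the fingers, on their centre line; the grasp point (between the pads) lies 19 mm behind it (r.pinch_z is the distance from the TCP to the grasp point, in m); z points along the fingers, y is the line along which they close (so a half turn about z gives the same grasp; the last joint's range is limited). The gripper opens to 87 mm and grips with 3 to 60 N. Pads are 19 mm wide; open, the fingers measure 117 mm over their backs; the gripper's body (75 mm by 190 mm) begins 51 mm behind the grasp point.
Start: joints at [-1.25, 0.332, -0.065, 1.46, 0.022, 1.35, -0.088], TCP at [0.211, 0.588, 0.185] pointing down, gripper open.
Joint ranges: [-2.6, 2.6], [-0.5, 2.12], [-1.47, 1.34], [0.16, 2.42], [-1.27, 4.41], [0.06, 2.06], [-2.6, 2.6]. Speed limits (rad/s): [2.22, 2.22, 2.79, 2.79, 3.14, 3.14, 3.14].

### API

Orientations are given as a unit quaternion [x, y, z, w].
In Python, from bench import sensors, vision, r gives the robot as it stands.
- The arm moves only by the shell command python3 -m crank 'ROWS' [OPENING] [FORCE]. ROWS is JSON, a list of rows, each a list of 2 entries, a list of its own where there are three numbers: the shift along the tool's x, y, z normalised to -1 to 1, where 1 is 3 cm, then the turn about the tool's z normalised to -1 to 1, where 1 is 8 degrees. A call has 1 to 12 rows; each row shifts and turns the commanded pose from where the row before left it, along the tool's axes as they then stand; what a row does not reach is not made up. A row lasts 1/8 s, in which the tool goes at most 62.5 mm and 10.7 degrees, less where a joint would pass 70% of its speed; a pose out of reach is approached as far as the arm can. A call with a number of a shift or a turn outside -1 to 1 is refused whole. A call with a gripper value outside its range is refused whole. OPENING is the opening, from 0 (shut) to 1 (fully open), set as the call begins (- or left out, the last holds). The fingers move at their own pace and stop on an object; FORCE is the grip in N (left out, the last holds). Time passes only in rows, so rows that do not move let the fingers close. It gives the time, the measured TCP pose, the force, the opening and the grip force at its end, in the units of the state.
- sensors.read_state(): the state, without advancing time (a new reading comes with each control period).
- vision.camera(name): name is "scene" or "top" or "wrist"; returns the picture (384x512x3 uint8, red, green, blue); there is no depth.
- vision.camera_model(name): a dict with "vertical_fov" (degrees; the focal length in pixels is half the picture's height over the tangent of half this angle, whatever the lens; pixels are square), "cx", "cy" (the principal point, pixels), "dist" ([k1, k2, p1, p2, k3] as OpenCV has them; the pictures are not rectified), "camera_from_world" (4x4, takes a point from world to camera coordinates); the wrist camera has in their place "hand_eye" (4x4, takes a point from camera to tool coordinates, whose origin is the TCP and whose axes are the flange's). Camera axes: x right, y down, z forward; pixel columns grow to the right and rows downward; lengths in m; the calibration is good to about 2 mm. A picture is of the moment at which its call begins: read the wrist's pose just before it. camera_model takes no time and is no camera call.
- r.close_job(): hands the job in; it is judged then, once.
The state is a dict: "time": time; "joint_positions": joint angles; "joint_vel": joint speeds; "joint_torque": joint torques, N m; "ee_pos": TCP position; "eef_rot": TCP orientation; "ft_force": force on the tool from outside, world axes, zero at the start; "torque": the same for the moment, N m; "width": finger opening in m; "grip_force": force on a finger pad.
Only numpy, scipy, OpenCV 4.12 (cv2) and the standard library are available. Lean on these libraries where they do the work, as an engineer would, in place of code of your own. Each camera call takes 0.05 s, during which the arm holds its last target. There are 200 camera calls.

## Working session

There is one attempt and no reset: what is moved stays moved. The work goes in short steps, Python scripts to look and compute and a shell command to move; the robot and the scene stay as the last step left them, time stands still between calls to the robot, and variables do not carry over. Pictures are saved under pics/ and viewed, at most 14 in all, crops included, and the job is handed in when it is done.

```bash
mkdir -p pics; ls; python3 - <<'E'
from bench import sensors, vision, r
import cv2
for n in ("top","scene"):
    cv2.imwrite(f"pics/{n}0.png",cv2.resize(vision.camera(n)[:,:,::-1],(800,600),interpolation=cv2.INTER_CUBIC)); m=vision.camera_model(n); print(n,m)
print(vision.camera_model("wrist")); s=sensors.read_state(); print(s)
E
```

```text
pics
top {'vertical_fov': 45.00736256772286, 'cx': 260.24036216387174, 'cy': 199.7320250836838, 'dist': array([-0.07131783,  0.        ,  0.        ,  0.        ,  0.        ]), 'camera_from_world': array([[-0.00818911, -0.99996534,  0.00149966,  0.02593886],
       [-0.99062275,  0.00790805, -0.13639661,  0.47667298],
       [ 0.13638002, -0.00260256, -0.99065318,  1.3415698 ],
       [ 0.        ,  0.        ,  0.        ,  1.        ]])}
scene {'vertical_fov': 49.70335044154305, 'cx': 259.06099015711715, 'cy': 192.8074794624417, 'dist': array([-0.11082819,  0.        ,  0.        ,  0.        ,  0.        ]), 'camera_from_world': array([[-0.82964592, -0.5582854 ,  0.0022493 ,  0.40133483],
       [-0.3158228 ,  0.4660019 , -0.82649754,  0.20467458],
       [ 0.46037333, -0.6864107 , -0.56293583,  1.26829982],
       [ 0.        ,  0.        ,  0.        ,  1.        ]])}
{'vertical_fov': 63.4318529568222, 'cx': 260.78369250021274, 'cy': 196.12484966770558, 'dist': array([-0.03085671,  0.        ,  0.        ,  0.        ,  0.        ]), 'hand_eye': array([[ 7.40140865e-04, -9.5750
[... 329 characters left out ...]
t_positions': array([-1.24963223,  0.33282087, -0.06469793,  1.46083086,  0.02161205,
        1.34991059, -0.08852765]), 'joint_vel': array([-0.00061749, -0.00178196, -0.00147938, -0.00213334,  0.00035434,
        0.00119608, -0.00144254]), 'joint_torque': array([ 2.42873328e-03, -6.24545360e+01,  2.51540949e-02, -3.90713346e+01,
       -6.15086197e-02,  3.65607440e-02,  9.12409791e-05]), 'ee_pos': array([0.21052611, 0.5880654 , 0.18473855]), 'eef_rot': array([ 1.71041019e-01,  9.85263703e-01, -6.32524370e-04, -7.46679574e-05]), 'ft_force': array([-0.37757447,  0.2861085 ,  0.12991087]), 'torque': array([ 0.01343865, -0.01173071,  0.04063108]), 'grip_force': 0.0, 'width': 0.0871538165909155}
```

View pics/top0.png

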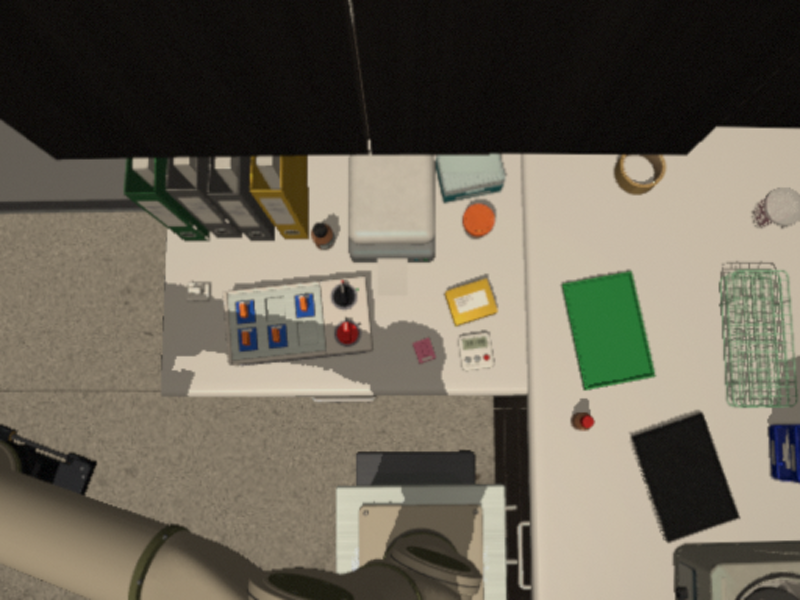

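View pics/scene0.png

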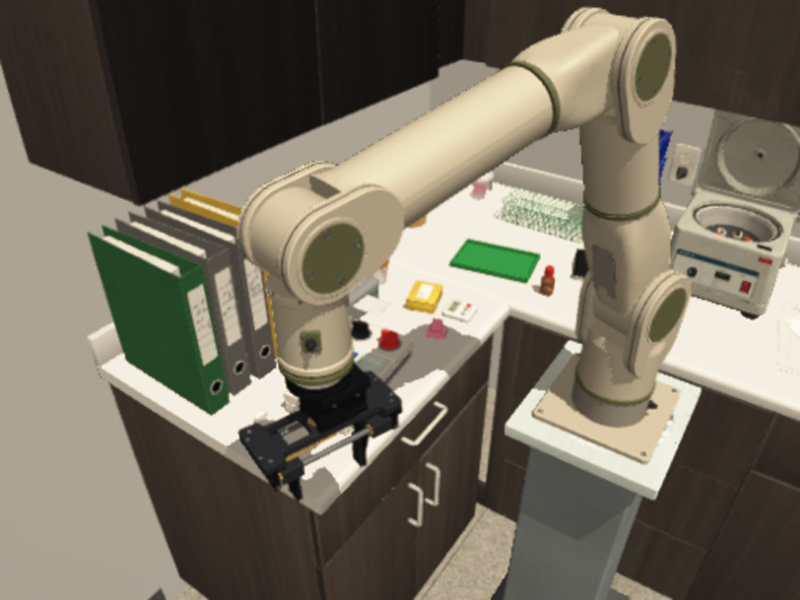

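The top view shows four cartridges in the incubator, with fins near (245,308), (247,337), (278,335) and (304,302). The black knob is at (344,294) and the red one at (347,331). The tray spans (562..655, 270..388). The white look-alike is at (200,290) and the pink one at (424,350). Next I'll enlarge these areas.

```bash
cat > h.py <<'E'
from bench import sensors, vision, r
import cv2, numpy as np, json
from scipy.spatial.transform import Rotation as R
def model(n):
    m=vision.camera_model(n); f=192/np.tan(np.radians(m["vertical_fov"]/2))
    return np.array([[f,0,m["cx"]],[0,f,m["cy"]],[0,0,1]]),np.array(m["dist"]),m
def T(s):
    M=np.eye(4); M[:3,:3]=R.from_quat(s["eef_rot"]).as_matrix(); M[:3,3]=s["ee_pos"]; return M
def cam_to_world(n,s=None):
    K,d,m=model(n)
    return T(s)@m["hand_eye"] if n=="wrist" else np.linalg.inv(m["camera_from_world"])
def px2w(n,uv,z,s=None):   # pixels (original 512x384) -> world at height z
    K,d,m=model(n); C=cam_to_world(n,s)
    p=cv2.undistortPoints(np.array(uv,float).reshape(-1,1,2),K,d).reshape(-1,2)
    D=np.c_[p,np.ones(len(p))]@C[:3,:3].T; o=C[:3,3]
    return o+D*((np.array(z)-o[2])/D[:,2])[:,None]
def w2px(n,P,s=None):
    K,d,m=model(n); C=np.linalg.inv(cam_to_world(n,s))
    return cv2.projectPoints(np.array(P,float).reshape(-1,1,3),cv2.Rodrigues(C[:3,:3])[0],C[:3,3],K,d)[0].reshape(-1,2)
def snap(n,name,crop=None,k=None):
    s=sensors.read_state(); im=vision.camera(n)
    np.savez("pics/"+name+".npz",im=im,**{a:s[a] for a in("ee_pos","eef_rot")})
    save(im,name,crop); return s,im
def save(im,name,crop=None):
    x0,y0,x1,y1=crop or (0,0,512,384); c=im[y0:y1,x0:x1,::-1]; k=min(800/c.shape[1],600/c.shape[0])
    cv2.imwrite("pics/"+name+".png",cv2.resize(c,None,fx=k,fy=k,interpolation=cv2.INTER_CUBIC)); print(name,"scale",k,"off",x0,y0)
def need(target,yaw,s=None):
    """tool pose -> shift in tool axes in units of 3cm, and turn in units of 8deg. yaw = heading of tool y axis (mod pi)"""
    s=s or sensors.read_state(); M=T(s); d=M[:3,:3].T@(np.array(target)-M[:3,3])
    y=M[:3,1]; cur=np.arctan2(y[1],y[0]); dy=(yaw-cur+np.pi/2)%np.pi-np.pi/2
    print("units",np.round(d/0.03,2),"turn",round(-np.degrees(dy)/8,2),"z-axis",np.round(M[:3,2],3),"q7",round(s["joint_positions"][6],2),"t",round(s["time"],1))
E
python3 - <<'E'
from h import *
im=vision.camera("top")
a=cv2.resize(im[165:245,140:245],(500,381),interpolation=cv2.INTER_CUBIC); b=cv2.resize(im[165:255,352:427],(300,360),interpolation=cv2.INTER_CUBIC)
c=np.zeros((385,800,3),np.uint8); c[:381,:500]=a; c[:360,500:]=b
cv2.imwrite("pics/crop1.png",c[:,:,::-1])
k=1.5625
P=px2w("top",np.array([[344,294],[347,331],[228,292],[366,276],[372,350],[230,363]])/k,[.085,.085,.052,.052,.052,.052]);print(P.round(3))
print(px2w("top",np.array([[562,283],[631,270],[655,376],[585,388]])/k,[.016]*4).round(3))
need([0.45,0.25,0.35],0)
E
```

```text
[[0.504 0.137 0.085]
 [0.436 0.131 0.085]
 [0.515 0.359 0.052]
 [0.543 0.098 0.052]
 [0.404 0.087 0.052]
 [0.381 0.352 0.052]]
[[ 0.534 -0.28   0.016]
 [ 0.559 -0.416  0.016]
 [ 0.352 -0.453  0.016]
 [ 0.331 -0.316  0.016]]
units [-11.31  -7.93  -5.5 ] turn 8.79 z-axis [-0.    -0.001 -1.   ] q7 -0.09 t 0.1
```

View pics/crop1.png

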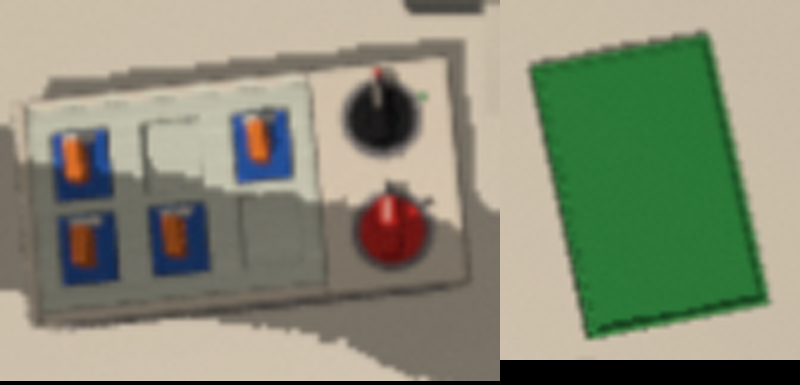

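```bash
python3 -c "
from h import *
need([0.46,0.18,0.28],np.pi/2+.095)"
```

```text
units [-12.41 -10.01  -3.16] turn -3.14 z-axis [-0.    -0.001 -1.   ] q7 -0.09 t 0.1
```

```bash
python3 -m crank '[[[-1,-0.8,-0.4],0],[[-1,-0.8,-0.4],0],[[-1,-0.8,-0.4],0],[[-1,-0.8,-0.4],0],[[-1,-0.8,-0.4],0],[[-1,-0.8,-0.4],0],[[-1,-0.8,-0.4],0],[[-1,-0.8,-0.3],0],[[-1,-0.8,0],0],[[-1,-0.8,0],0],[[-1,-0.8,0],0],[[-1,-0.8,0],0]]' 1 20; python3 -m crank '[[[-0.4,-0.4,0],-1],[[0,0,0],-1],[[0,0,0],-1],[[0,0,0],-0.14],[[0,0,0],0],[[0,0,0],0]]'; python3 - <<'E'
from h import *
need([0.46,0.18,0.28],np.pi/2+.095)
snap("wrist","w1")
E
```

```text
time: 1.65
ee_pos: [0.4529, 0.1947, 0.2783]
eef_rot: [0.171, 0.985, 0.0, -0.0]
ft_force: [0.6, 0.3, 0.1]
width: 0.0866
grip_force: 0.0
time: 2.4
ee_pos: [0.4597, 0.1806, 0.2784]
eef_rot: [-0.046, 0.999, -0.0, -0.0]
ft_force: [-0.3, -0.0, -0.1]
width: 0.087
grip_force: 0.0
units [-0.01 -0.02 -0.05] turn -0.02 z-axis [-0. -0. -1.] q7 1.2 t 2.4
w1 scale 1.5625 off 0 0
```

View pics/w1.png

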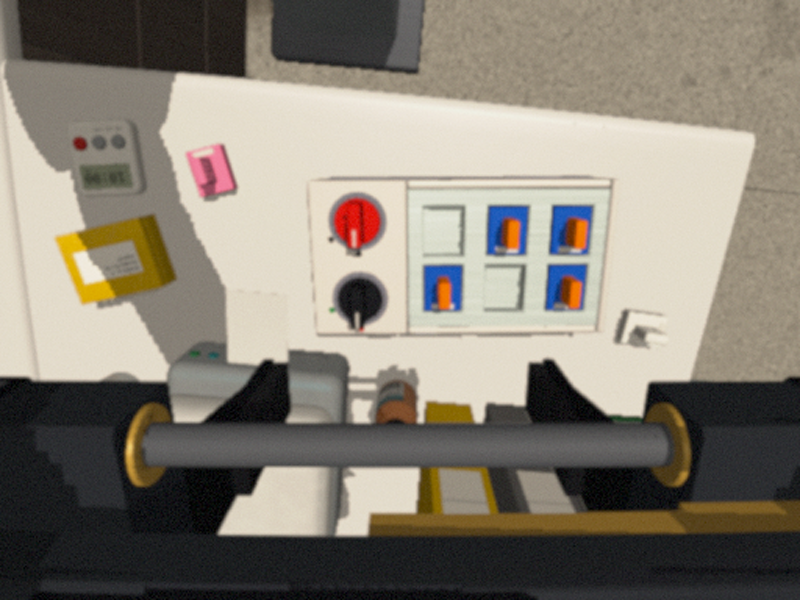

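```bash
cat > fitinc.py <<'E'
from h import *
from scipy.optimize import least_squares
z=np.load("pics/w1.npz"); s={a:z[a] for a in("ee_pos","eef_rot")}; im=z["im"]
k=1.5625
L=np.array([[-26,-17,52],[-26,39,53],[-26,95,53],[26,-17,53],[26,39,52],[26,95,53],[-35,-92,58],[35,-92,58],[-70,-135,52],[-70,135,52],[70,-135,52]])/1000
U=np.array([[443,231],[508,230],[572,230],[442,289],[503,288],[567,288],[357,222],[360,299],[310,181],[613,180],[317,334]])/k
def W(p): return np.c_[L[:,:2]@np.array([[np.cos(p[2]),np.sin(p[2])],[-np.sin(p[2]),np.cos(p[2])]])+p[:2],L[:,2]]
q=least_squares(lambda p:(w2px("wrist",W(p),s)-U).ravel(),[.46,.22,.09],loss="soft_l1")
print(q.x.round(4)); print((w2px("wrist",W(q.x),s)-U).round(1).tolist()); print(W(q.x).round(4))
json.dump(q.x.tolist(),open("inc.json","w"))
E
python3 fitinc.py; python3 - <<'E'
from h import *
p=json.load(open("inc.json")); c,s=np.cos(p[2]),np.sin(p[2])
need([p[0]+c*.035+s*.092,p[1]+s*.035-c*.092,.150],np.pi/2+p[2])
E
```

```text
[0.4617 0.2295 0.099 ]
[[0.4, -0.1], [-0.1, 0.5], [-0.3, 0.4], [0.6, -0.2], [1.0, 0.0], [-0.4, 0.0], [-0.0, -0.1], [-0.2, 0.8], [-2.6, -0.6], [5.8, -0.7], [-0.9, 0.4]]
[[0.4375 0.21   0.052 ]
 [0.432  0.2658 0.053 ]
 [0.4264 0.3215 0.053 ]
 [0.4892 0.2152 0.053 ]
 [0.4837 0.2709 0.052 ]
 [0.4782 0.3266 0.053 ]
 [0.436  0.1345 0.058 ]
 [0.5056 0.1414 0.058 ]
 [0.4054 0.0883 0.052 ]
 [0.3787 0.3569 0.052 ]
 [0.5447 0.1021 0.052 ]]
units [-1.4  -1.44  4.28] turn -0.04 z-axis [-0.  0. -1.] q7 1.2 t 2.5
```

```bash
python3 - <<'E'
from h import *
k=1.5625
z=np.load("pics/w1.npz"); s={a:z[a] for a in("ee_pos","eef_rot")}
print("box base top-cam",px2w("top",np.array([[350,258],[434,260],[321,240]])/k,[0,0,0]).round(3))
for h in (.05,.1,.15,.2): print(h,"topcam front top edge",px2w("top",np.array([[350,243],[434,243]])/k,[h]*2)[:,:2].round(3).tolist(),"wrist",px2w("wrist",np.array([[180,352],[345,352],[397,372]])/k,[h]*3,s)[:,:2].round(3).tolist())
E
python3 -m crank '[[[-0.7,-0.7,0],0],[[-0.7,-0.74,0.2],0],[[0,0,1],0],[[0,0,1],0],[[0,0,1],0],[[0,0,0.4],0],[[0,0,0],0]]' 0.6 20
python3 -c "
from h import *
snap('wrist','w2')"
```

```text
box base top-cam [[ 0.59   0.132  0.   ]
 [ 0.584 -0.033  0.   ]
 [ 0.626  0.19   0.   ]]
0.05 topcam front top edge [[0.608, 0.129], [0.607, -0.031]] wrist [[0.575, -0.027], [0.56, 0.13], [0.576, 0.181]]
0.1 topcam front top edge [[0.596, 0.125], [0.595, -0.029]] wrist [[0.553, -0.003], [0.539, 0.135], [0.553, 0.18]]
0.15 topcam front top edge [[0.584, 0.121], [0.583, -0.027]] wrist [[0.53, 0.02], [0.519, 0.14], [0.531, 0.179]]
0.2 topcam front top edge [[0.572, 0.117], [0.571, -0.025]] wrist [[0.507, 0.043], [0.498, 0.145], [0.508, 0.178]]
time: 3.32
ee_pos: [0.5055, 0.1415, 0.1704]
eef_rot: [-0.047, 0.999, -0.0, -0.0]
ft_force: [0.9, 0.0, -0.2]
width: 0.0525
grip_force: 0.0
w2 scale 1.5625 off 0 0
```

View pics/w2.png

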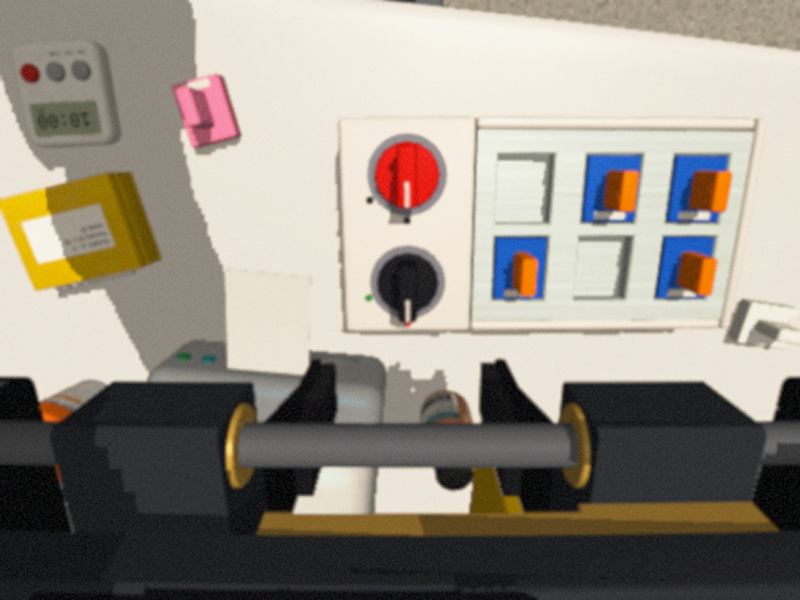

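```bash
sed -e 's/w1.npz/w2.npz/' -e 's/^U=.*/U=np.array([[523,188],[613,188],[702,189],[520,267],[601,267],[687,267],[407,174],[407.5,284],[340,118],[758,120],[345,331]])\/k/' fitinc.py > fit2.py; python3 fit2.py; python3 - <<'E'
from h import *
p=json.load(open("inc.json")); c,s=np.cos(p[2]),np.sin(p[2])
need([p[0]+c*.035+s*.092,p[1]+s*.035-c*.092,.062],np.pi/2+p[2])
E
```

```text
[0.4612 0.2293 0.0993]
[[1.0, 0.2], [-0.5, 0.3], [-2.4, -0.1], [0.0, 0.9], [1.2, 0.6], [-0.8, 0.7], [0.0, 0.2], [0.0, -0.2], [-2.1, -1.5], [8.0, -1.9], [0.5, -0.1]]
[[0.437  0.2098 0.052 ]
 [0.4315 0.2655 0.053 ]
 [0.4259 0.3213 0.053 ]
 [0.4888 0.215  0.053 ]
 [0.4832 0.2707 0.052 ]
 [0.4777 0.3264 0.053 ]
 [0.4355 0.1343 0.058 ]
 [0.5052 0.1412 0.058 ]
 [0.405  0.088  0.052 ]
 [0.3782 0.3567 0.052 ]
 [0.5443 0.1019 0.052 ]]
units [ 0.03 -0.02  3.64] turn -0.03 z-axis [ 0.001  0.    -1.   ] q7 1.34 t 3.4
```

```bash
python3 -m crank '[[[0,0,0.9],0],[[0,0,0.9],0],[[0,0,0.9],0],[[0,0,0.6],0],[[0,0,0.3],0],[[0,0,0],0]]' && python3 -m crank '[[[0,0,0],0],[[0,0,0],0],[[0,0,0],0],[[0,0,0],0]]' 0 25
```

```text
time: 4.12
ee_pos: [0.506, 0.1417, 0.0629]
eef_rot: [-0.047, 0.999, 0.0, 0.0]
ft_force: [-0.1, -0.4, 0.6]
width: 0.0525
grip_force: 0.0
time: 4.62
ee_pos: [0.5057, 0.1416, 0.0626]
eef_rot: [-0.047, 0.999, 0.0, 0.0]
ft_force: [0.2, 0.5, -0.3]
width: 0.0203
grip_force: 0.0
```

```bash
python3 -m crank '[[[0,0,0],0],[[0,0,0],0],[[0,0,0],0]]' && python3 -m crank '[[[0,0,0],0.9],[[0,0,0],0.9],[[0,0,0],0.9],[[0,0,0],0.9],[[0,0,0],0.9],[[0,0,0],0.9],[[0,0,0],0]]'
```

```text
time: 5.0
ee_pos: [0.5057, 0.1416, 0.0624]
eef_rot: [-0.047, 0.999, 0.0, -0.0]
ft_force: [0.7, 0.3, -0.3]
width: 0.0003
grip_force: 0.0
time: 5.88
ee_pos: [0.5056, 0.1416, 0.0624]
eef_rot: [0.323, 0.946, -0.0, -0.0]
ft_force: [-0.4, 0.1, 0.3]
width: 0.0005
grip_force: 0.0
```

```bash
python3 -c "
from h import *
snap('wrist','w3')"
```

```text
w3 scale 1.5625 off 0 0
```

View pics/w3.png

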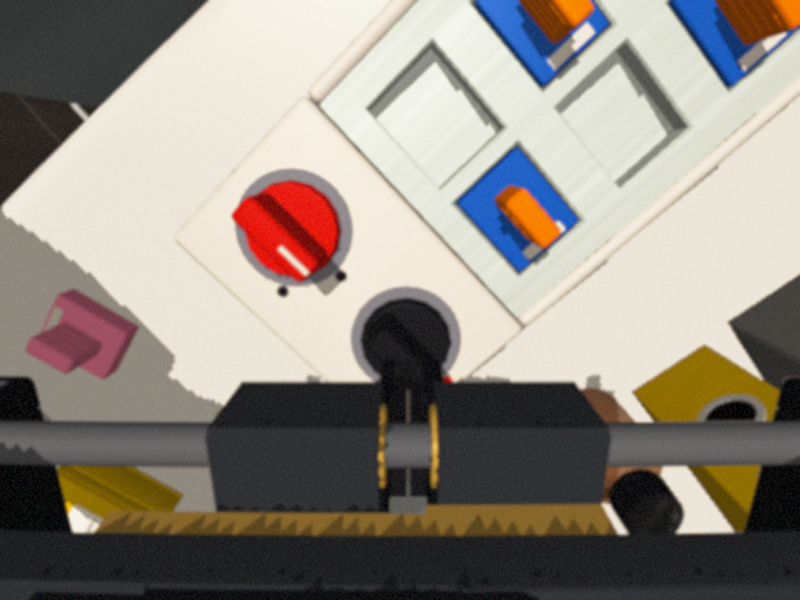

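```bash
python3 - <<'E'
from h import *
im=np.load("pics/w3.npz")["im"]
g=(255*(im/255.)**.45).astype(np.uint8); save(g,"w3b",(190,175,340,285))
z=np.load("pics/w3.npz"); s={a:z[a] for a in("ee_pos","eef_rot")}
print(w2px("wrist",[[.5052,.1412,.058],[.5052,.1412,.085],[.4355,.1343,.058],s["ee_pos"],[.4888,.215,.079]],s)*1.5625)
print(sensors.read_state())
E
```

```text
w3b scale 5.333333333333333 off 190 175
[[405.11359015 342.84975681]
 [404.77682139 367.45716366]
 [290.23458612 228.98598099]
 [406.44559113 346.6463632 ]
 [534.1787782  217.41747699]]
{'time': 5.925, 'joint_positions': array([-0.76039182,  0.22918792,  0.45097034,  1.89263359, -0.11477352,
        1.04487819,  0.65237787]), 'joint_vel': array([ 0.00620414,  0.00170029, -0.00429012,  0.00032776, -0.00153151,
        0.00111712,  0.0164415 ]), 'joint_torque': array([-1.32088568e-01, -4.53397214e+01,  4.43519756e+00, -3.43079531e+01,
       -3.87848122e-02,  7.51546654e-02, -5.41837066e-01]), 'ee_pos': array([0.50564073, 0.14165703, 0.06242007]), 'eef_rot': array([ 3.22385287e-01,  9.46608539e-01,  9.66284828e-06, -1.11846300e-05]), 'ft_force': array([ 0.17189305,  0.00265911, -0.38511271]), 'torque': array([-0.05089976, -0.02567803, -0.01009779]), 'grip_force': 0.0, 'width': 0.00036248350471449224}
```

View pics/w3b.png

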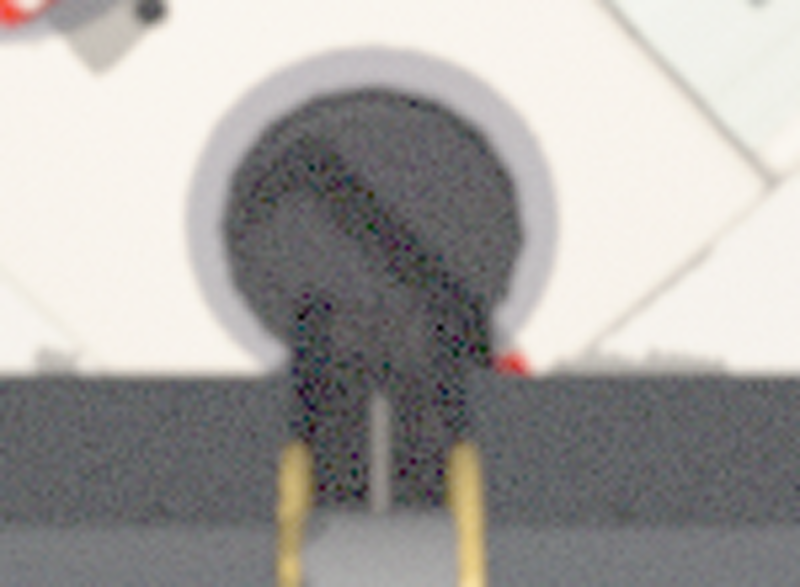

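```bash
python3 -m crank '[[[0,0,0.12],0],[[0,0,0],0],[[0,0,0],0]]'|grep -E "pos|force"; python3 -m crank '[[[0,0,0.12],0],[[0,0,0],0],[[0,0,0],0]]'|grep -E "pos|force";  python3 - <<'E'
from h import *
snap("wrist","w4")
E
```

```text
ee_pos: [0.5057, 0.1416, 0.0499]
ft_force: [-0.9, -0.7, -0.1]
grip_force: 0.0
ee_pos: [0.5057, 0.1416, 0.0462]
ft_force: [-0.2, 0.1, -0.1]
grip_force: 0.0
w4 scale 1.5625 off 0 0
```

View pics/w4.png

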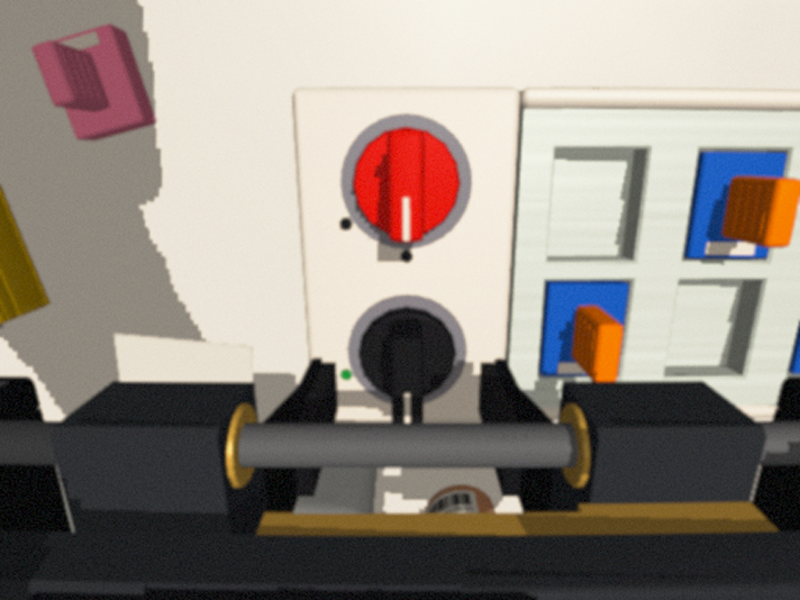

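```bash
python3 -m crank '[[[0,0,0.13],0],[[0,0,0.13],0],[[0,0,0.13],0],[[0,0,0],0]]'|grep -E "pos|force"; python3 -m crank '[[[0,0,0],0],[[0,0,0],0],[[0,0,0],0],[[0,0,0],0],[[0,0,0],0]]' 0 25
```

```text
ee_pos: [0.5053, 0.1415, 0.0341]
ft_force: [-0.5, -0.2, 0.0]
grip_force: 0.0
time: 9.35
ee_pos: [0.5057, 0.1412, 0.0346]
eef_rot: [-0.047, 0.999, -0.0, 0.0]
ft_force: [-1.0, 0.6, 1.7]
width: 0.0117
grip_force: 25.0
```

```bash
python3 -m crank '[[[0,0,0],0.7],[[0,0,0],0.7],[[0,0,0],0.7],[[0,0,0],0.7],[[0,0,0],0.7],[[0,0,0],0.7],[[0,0,0],0.7],[[0,0,0],0.7],[[0,0,0],0.4],[[0,0,0],0]]' - 35; python3 -m crank '[[[0,0,0],0],[[0,0,0],0],[[0,0,0],0],[[0,0,0],0]]' 0.5; python3 -m crank '[[[0,0,-1],0],[[0,0,-1],0],[[0,0,-1],0],[[0,0,-0.5],-1],[[0,0,0],-1],[[0,0,0],-1],[[0,0,0],-1],[[0,0,0],-1],[[0,0,0],-1],[[0,0,0],0]]' ;  python3 - <<'E'
from h import *
im=vision.camera("wrist");save(im,"w5")
E
```

```text
time: 10.6
ee_pos: [0.5055, 0.1405, 0.0346]
eef_rot: [0.363, 0.932, -0.001, -0.0]
ft_force: [-2.6, -4.0, 4.2]
width: 0.0116
grip_force: 35.0
time: 11.1
ee_pos: [0.5061, 0.1418, 0.0347]
eef_rot: [0.363, 0.932, 0.0, 0.0]
ft_force: [-1.0, 0.8, 0.2]
width: 0.0406
grip_force: 0.0
time: 12.35
ee_pos: [0.5058, 0.1416, 0.1396]
eef_rot: [-0.047, 0.999, 0.0, 0.0]
ft_force: [-0.1, -0.6, -0.9]
width: 0.0438
grip_force: 0.0
w5 scale 1.5625 off 0 0
```

View pics/w5.png

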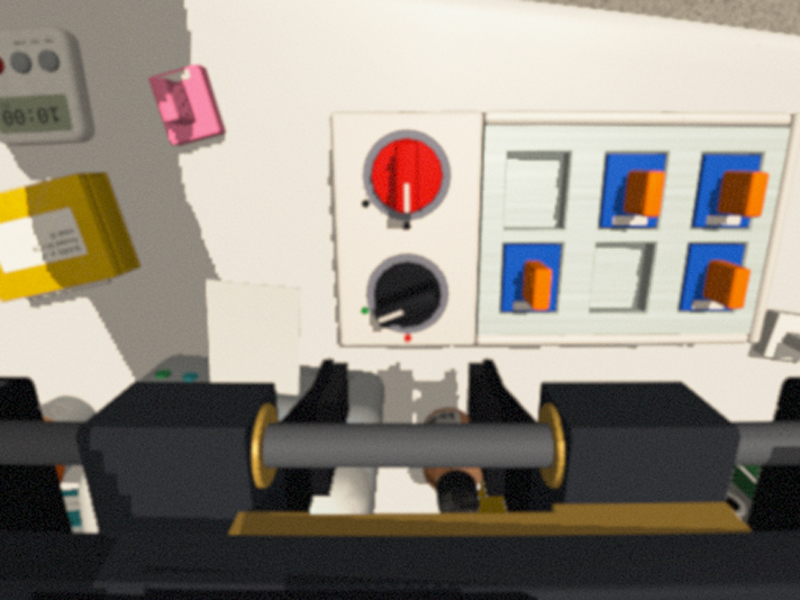

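The selector pointer (390,318) is now on the green dot (365,310), so it has clicked over. The fingertips end about 38 mm short of the reported TCP, so I'll allow for that in the heights. Cartridges next.

```bash
cat >> h.py <<'E'
def tray(tag=None):
    im=vision.camera("top"); 
    h=cv2.cvtColor(im,cv2.COLOR_RGB2HSV); m=cv2.inRange(h,(50,110,40),(75,255,255))
    m[:,:330]=0
    n,l,st,_=cv2.connectedComponentsWithStats(m); i=1+np.argmax(st[1:,4]); ys,xs=np.nonzero(l==i)
    P=px2w("top",np.c_[xs,ys],[.014]*len(xs))[:,:2].astype(np.float32)*1000
    (c,sz,a)=cv2.minAreaRect(P); b=cv2.boxPoints((c,sz,a)); e=[b[1]-b[0],b[2]-b[1]]; e=max(e,key=np.linalg.norm); y=np.arctan2(e[1],e[0]); y=(y+np.pi/2)%np.pi-np.pi/2
    print("tray",np.round(c),"size",np.round(sz),"yaw",round(float(y),3)); return np.array(c)/1000,float(y)
CART=[[.4888,.215],[.4315,.2655],[.4777,.3264],[.4259,.3213]]
SLOT=[[-.048,.032],[-.048,-.032],[.048,.032],[.048,-.032]]
YAW=np.pi/2+.0993
def slot(i,z,tr=None):
    c,y=tr or tray(); R2=np.array([[np.cos(y),-np.sin(y)],[np.sin(y),np.cos(y)]]); p=c+R2@np.array(SLOT[i]); print("slot",p.round(3)); need([*p,z],YAW)
E
python3 - <<'E'
from h import *
need([*CART[0],.022],YAW); tray()
E
```

```text
units [0.34 2.49 3.92] turn -0.06 z-axis [ 0.  0. -1.] q7 1.36 t 12.4
tray [ 443. -365.] size [207. 137.] yaw 0.174
```

```bash
python3 -m crank '[[[0.34,0.9,0],0],[[0,0.9,0],0],[[0,0.69,0],0],[[0,0,1],0],[[0,0,1],0],[[0,0,1],0],[[0,0,0.6],0],[[0,0,0.3],0],[[0,0,0],0]]' 0.45 20; python3 -m crank '[[[0,0,0],0],[[0,0,0],0],[[0,0,0],0],[[0,0,0],0],[[0,0,0],0]]' 0 30
```

```text
time: 13.58
ee_pos: [0.4886, 0.215, 0.0226]
eef_rot: [-0.047, 0.999, -0.0, -0.0]
ft_force: [1.1, -0.6, 0.8]
width: 0.0392
grip_force: 0.0
time: 14.2
ee_pos: [0.4886, 0.215, 0.0228]
eef_rot: [-0.047, 0.999, 0.0, 0.0]
ft_force: [0.0, -0.5, 2.3]
width: 0.0098
grip_force: 30.0
```

```bash
python3 -m crank '[[[0,0,-0.3],0],[[0,0,-0.5],0],[[0,0,-0.7],0],[[0,0,-1],0],[[0,0,-1],0],[[0,0,-1],0],[[0,0,0],0]]'; python3 - <<'E'
from h import *
slot(0,.06)
E
```

```text
time: 15.08
ee_pos: [0.4899, 0.2156, 0.1608]
eef_rot: [-0.047, 0.999, 0.001, 0.002]
ft_force: [-0.1, 1.1, -0.8]
width: 0.0097
grip_force: 30.0
tray [ 443. -365.] size [207. 137.] yaw 0.174
slot [ 0.39  -0.342]
units [  5.04 -18.18   3.26] turn -0.03 z-axis [ 0.002  0.002 -1.   ] q7 1.21 t 15.1
```

```bash
python3 -m crank '[[[0.2,-0.5,0],0],[[0.3,-0.9,0],0],[[0.3,-0.9,0],0],[[0.3,-0.9,0],0],[[0.3,-0.9,0],0],[[0.3,-0.9,0],0],[[0.3,-0.9,0],0],[[0.3,-0.9,0],0],[[0.3,-0.9,0],0],[[0.3,-0.9,0],0],[[0.3,-0.9,0],0],[[0.2,-0.9,0],0]]'; python3 -m crank '[[[0.3,-0.9,0],0],[[0.3,-0.9,0],0],[[0.3,-0.9,0],0],[[0.3,-0.9,0],0],[[0.2,-0.9,0],0],[[0.2,-0.9,0],0],[[0,-0.9,0],0],[[0,-0.9,0],0],[[0,-0.5,0],0],[[0,0,0],0]]'; python3 - <<'E'
from h import *
slot(0,-.008,(np.array([.443,-.365]),.174)); s=sensors.read_state(); print(s["joint_positions"].round(2),s["width"],s["grip_force"])
s,im=snap("wrist","w6")
E
```

```text
time: 16.62
ee_pos: [0.4152, -0.107, 0.1573]
eef_rot: [-0.047, 0.999, 0.0, -0.0]
ft_force: [1.0, -0.3, 0.0]
width: 0.0097
grip_force: 30.0
time: 17.88
ee_pos: [0.3889, -0.3411, 0.1572]
eef_rot: [-0.046, 0.999, -0.0, -0.001]
ft_force: [0.1, -0.2, -0.8]
width: 0.0098
grip_force: 30.0
slot [ 0.39  -0.342]
units [-0.05 -0.03  5.51] turn -0.05 z-axis [-0.001 -0.    -1.   ] q7 2.44 t 17.9
[-0.31  0.16  1.04  1.82 -0.14  1.24  2.44] 0.009776838896945531 29.996248483657837
w6 scale 1.5625 off 0 0
```

View pics/w6.png

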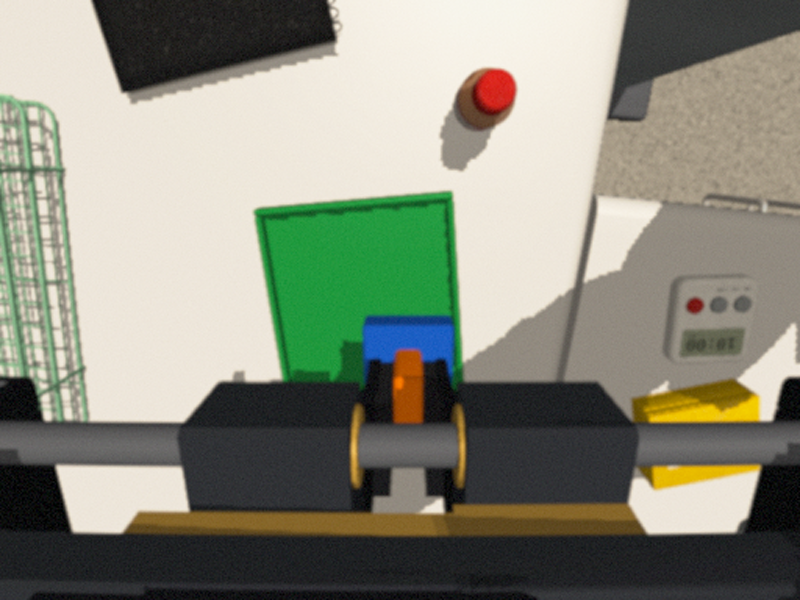

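```bash
python3 -m crank '[[[0,0,1],0],[[0,0,1],0],[[0,0,1],0],[[0,0,1],0],[[0,0,0.7],0],[[0,0,0.5],0],[[0,0,0.25],0],[[0,0,0.08],0],[[0,0,0.05],0],[[0,0,0],0]]'; python3 -m crank '[[[0,0,0],0],[[0,0,0],0]]' 0.25; python3 -m crank '[[[0,0,-0.5],0],[[0,0,-1],0],[[0,0,-1],0],[[0,0,-1],0],[[0,0,-1],0],[[0,0,-0.9],0],[[0,0,0],0]]'; python3 - <<'E'
from h import *
need([*CART[1],.15],YAW)
s,im=snap("wrist","w7")
E
```

```text
time: 19.18
ee_pos: [0.3907, -0.3398, -0.0095]
eef_rot: [-0.047, 0.999, -0.0, 0.0]
ft_force: [0.1, 0.5, -0.3]
width: 0.0093
grip_force: 30.0
time: 19.42
ee_pos: [0.3906, -0.3398, -0.0097]
eef_rot: [-0.047, 0.999, -0.0, 0.0]
ft_force: [0.5, -0.2, 0.3]
width: 0.0198
grip_force: 0.0
time: 20.3
ee_pos: [0.3913, -0.3407, 0.1547]
eef_rot: [-0.047, 0.999, -0.001, 0.002]
ft_force: [0.7, 0.4, -0.4]
width: 0.0217
grip_force: 0.0
units [-3.23 19.99  0.14] turn -0.04 z-axis [ 0.004 -0.001 -1.   ] q7 2.4 t 20.3
w7 scale 1.5625 off 0 0
```

View pics/w7.png

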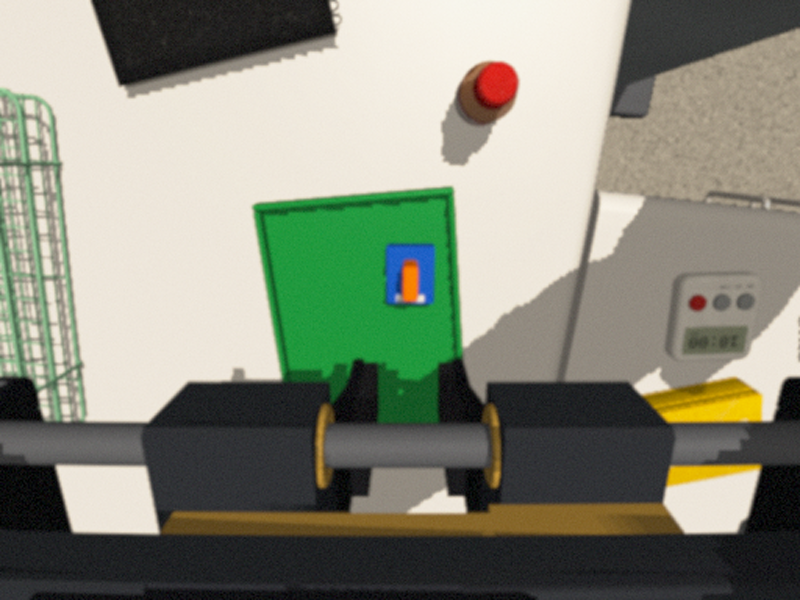

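The first cartridge lies flat in the tray with its fin up, at (410,275). On to the second.

```bash
python3 -m crank '[[[-0.1,0.5,0],0],[[-0.2,1,0],0],[[-0.2,1,0],0],[[-0.2,1,0],0],[[-0.2,1,0],0],[[-0.2,1,0],0],[[-0.2,1,0],0],[[-0.2,1,0],0],[[-0.2,1,0],0],[[-0.2,1,0],0],[[-0.2,1,0],0],[[-0.2,1,0],0]]' 0.45 >/dev/null; python3 -m crank '[[[-0.2,1,0],0],[[-0.2,1,0],0],[[-0.2,1,0],0],[[-0.2,1,0],0],[[-0.13,1,0],0],[[0,1,0],0],[[0,1,0],0],[[0,1,0],0],[[0,0.5,0],0],[[0,0,0],0],[[0,0,0],0]]'; python3 - <<'E'
from h import *
need([*CART[1],.022],YAW)
E
```

```text
time: 23.22
ee_pos: [0.4305, 0.2653, 0.152]
eef_rot: [-0.047, 0.999, -0.0, -0.0]
ft_force: [0.4, 0.1, -0.3]
width: 0.0392
grip_force: 0.0
units [-0.03  0.01  4.33] turn -0.04 z-axis [-0.    -0.001 -1.   ] q7 1.04 t 23.2
```

```bash
python3 -m crank '[[[0,0,1],0],[[0,0,1],0],[[0,0,1],0],[[0,0,0.8],0],[[0,0,0.4],0],[[0,0,0.13],0],[[0,0,0],0],[[0,0,0],0]]' ; python3 -m crank '[[[0,0,0],0],[[0,0,0],0],[[0,0,0],0],[[0,0,0],0],[[0,0,0],0]]' 0 30;  python3 -m crank '[[[0,0,-0.3],0],[[0,0,-0.5],0],[[0,0,-0.7],0],[[0,0,-1],0],[[0,0,-1],0],[[0,0,-1],0],[[0,0,0],0]]'; python3 - <<'E'
from h import *
slot(1,.15)
E
```

```text
time: 24.22
ee_pos: [0.4307, 0.267, 0.0231]
eef_rot: [-0.047, 0.999, 0.0, 0.001]
ft_force: [-1.0, -0.2, 0.3]
width: 0.0395
grip_force: 0.0
time: 24.85
ee_pos: [0.4303, 0.2664, 0.0223]
eef_rot: [-0.047, 0.999, -0.0, -0.0]
ft_force: [-0.1, -3.1, 1.6]
width: 0.0099
grip_force: 30.0
time: 25.72
ee_pos: [0.4315, 0.2679, 0.1607]
eef_rot: [-0.047, 0.999, 0.002, 0.002]
ft_force: [-0.7, -0.1, -0.2]
width: 0.0099
grip_force: 30.0
tray [ 443. -365.] size [207. 137.] yaw 0.174
slot [ 0.401 -0.405]
units [  3.1  -22.22   0.24] turn -0.03 z-axis [ 0.002  0.002 -1.   ] q7 1.04 t 25.8
```

```bash
python3 -m crank '[[[0,0,0],0.9],[[0,0,0],0.9],[[0,0,0],0.7],[[0,0,0],0]]'; python3 - <<'E'
from h import *
slot(1,.15,(np.array([.443,-.365]),.174))
E
```

```text
time: 26.28
ee_pos: [0.4298, 0.2665, 0.1566]
eef_rot: [0.127, 0.992, -0.0, -0.0]
ft_force: [-0.2, -0.3, -0.5]
width: 0.0097
grip_force: 30.0
slot [ 0.401 -0.405]
units [ -4.7  -21.9    0.24] turn -2.53 z-axis [-0.001 -0.001 -1.   ] q7 0.69 t 26.3
```

```bash
python3 -m crank '[[[-0.1,-0.5,0],0],[[-0.2,-1,0],0],[[-0.2,-1,0],0],[[-0.2,-1,0],0],[[-0.2,-1,0],0],[[-0.2,-1,0],0],[[-0.2,-1,0],0],[[-0.2,-1,0],0],[[-0.2,-1,0],0],[[-0.2,-1,0],0],[[-0.2,-1,0],0],[[-0.2,-1,0],0]]' >/dev/null; python3 -m crank '[[[-0.2,-1,0],0],[[-0.2,-1,0],0],[[-0.2,-1,0],0],[[-0.2,-1,0],0],[[-0.2,-1,0],0],[[-0.2,-1,0],0],[[-0.2,-1,0],0],[[-0.3,-1,0],0],[[-0.4,-1,0],0],[[-0.3,-0.9,0],0],[[0,-0.5,0],0],[[0,0,0],0]]'; python3 - <<'E'
from h import *
slot(1,-.0105,(np.array([.443,-.365]),.174))
E
```

```text
time: 29.28
ee_pos: [0.3994, -0.4059, 0.157]
eef_rot: [0.128, 0.992, -0.0, -0.0]
ft_force: [-0.3, 1.1, 0.3]
width: 0.0097
grip_force: 30.0
slot [ 0.401 -0.405]
units [-0.05  0.05  5.58] turn -2.55 z-axis [-0.001  0.    -1.   ] q7 2.26 t 29.3
```

```bash
cat >> h.py <<'E'
def traychk(tr=(np.array([.443,-.365]),.174)):
    s=sensors.read_state(); im=vision.camera("wrist"); c,y=tr; R2=np.array([[np.cos(y),-np.sin(y)],[np.sin(y),np.cos(y)]])
    def msk(hx,hy,z):
        q=np.array([[a*hx,b*hy] for a,b in((1,1),(1,-1),(-1,-1),(-1,1))])@R2.T+c
        m=np.zeros(im.shape[:2],np.uint8); cv2.fillPoly(m,[w2px("wrist",np.c_[q,[z]*4],s).round().astype(int)],255); return m[:215]>0
    h=cv2.cvtColor(im,cv2.COLOR_RGB2HSV); g=cv2.inRange(h,(50,130,40),(72,255,255))[:215]>0; b=cv2.inRange(h,(100,120,40),(130,255,255))[:215]>0
    f=(g|b).astype(np.uint8); n,l,st,_=cv2.connectedComponentsWithStats(f); f=l==1+np.argmax(st[1:,4])
    m=msk(.105,.070,.016); M=cv2.moments((m&1).astype(np.uint8)); F=cv2.moments(f.astype(np.uint8))
    print("wrist IoU",round((m&f).sum()/(m|f).sum(),3),"pred centroid",round(M["m10"]/M["m00"],1),round(M["m01"]/M["m00"],1),"seen",round(F["m10"]/F["m00"],1),round(F["m01"]/F["m00"],1))
E
python3 -c "
from h import *
traychk()"
python3 -m crank '[[[0,0,1],0],[[0,0,1],0],[[0,0,1],0],[[0,0,1],0],[[0,0,0.7],0],[[0,0,0.5],0],[[0,0,0.25],0],[[0,0,0.08],0],[[0,0,0.05],0],[[0,0,0],0]]'
```

```text
wrist IoU 0.866 pred centroid 294.8 163.5 seen 293.4 162.6
time: 30.58
ee_pos: [0.4015, -0.4048, -0.0098]
eef_rot: [0.127, 0.992, -0.0, 0.0]
ft_force: [-1.7, 0.4, 0.2]
width: 0.0097
grip_force: 30.0
```

```bash
python3 -m crank '[[[0,0,0],0],[[0,0,0],0]]' 0.25 >/dev/null; python3 -m crank '[[[0,0,-0.5],0],[[0,0,-1],0],[[0,0,-1],0],[[0,0,-1],0],[[0,0,-1],0],[[0,0,-0.9],0],[[0,0,0],0]]'; python3 - <<'E'
from h import *
traychk()
need([*CART[2],.15],YAW)
E
```

```text
time: 31.7
ee_pos: [0.402, -0.4058, 0.1546]
eef_rot: [0.127, 0.992, -0.001, 0.002]
ft_force: [-0.6, -0.7, -0.6]
width: 0.0218
grip_force: 0.0
wrist IoU 0.814 pred centroid 294.7 162.1 seen 295.6 161.9
units [ 3.69 24.23  0.09] turn -2.53 z-axis [ 0.002 -0.001 -1.   ] q7 2.26 t 31.8
```

```bash
python3 -m crank '[[[0.1,0.5,0],0],[[0.2,1,0],0],[[0.2,1,0],0],[[0.2,1,0],0],[[0.2,1,0],0],[[0.2,1,0],0],[[0.2,1,0],0],[[0.2,1,0],0],[[0.2,1,0],0],[[0.2,1,0],0],[[0.2,1,0],0],[[0.2,1,0],0]]' 0.45 >/dev/null; python3 -m crank '[[[0.2,1,0],0],[[0.2,1,0],0],[[0.2,1,0],0],[[0.2,1,0],0],[[0.2,1,0],0],[[0.2,1,0],0],[[0.1,1,0],0],[[0.1,1,0],0],[[0,1,0],0],[[0,1,0],0],[[0,1,0],0],[[0,1,0],0]]' >/dev/null; python3 -m crank '[[[0,0.7,0],0],[[0,0,0],-0.9],[[0,0,0],-0.9],[[0,0,0],-0.75],[[0,0,0],0],[[0,0,0],0]]'; python3 - <<'E'
from h import *
need([*CART[2],.022],YAW)
E
```

```text
time: 35.5
ee_pos: [0.4764, 0.3257, 0.1515]
eef_rot: [-0.05, 0.999, -0.0, -0.0]
ft_force: [0.1, 0.5, 0.4]
width: 0.0386
grip_force: 0.0
units [-0.05  0.02  4.32] turn -0.0 z-axis [-0. -0. -1.] q7 1.05 t 35.5
```

```bash
python3 -m crank '[[[-0.05,0.02,1],0],[[0,0,1],0],[[0,0,1],0],[[0,0,0.8],0],[[0,0,0.4],0],[[0,0,0.12],0],[[0,0,0],0],[[0,0,0],0]]' ; python3 -m crank '[[[0,0,0],0],[[0,0,0],0],[[0,0,0],0],[[0,0,0],0],[[0,0,0],0]]' 0 30;  python3 -m crank '[[[0,0,-0.3],0],[[0,0,-0.5],0],[[0,0,-0.7],0],[[0,0,-1],0],[[0,0,-1],0],[[0,0,-1],0],[[0,0,0],0.9],[[0,0,0],0.9],[[0,0,0],0.7],[[0,0,0],0]]'; python3 - <<'E'
from h import *
slot(2,.15)
E
```

```text
time: 36.5
ee_pos: [0.4785, 0.3271, 0.0232]
eef_rot: [-0.051, 0.999, 0.001, 0.001]
ft_force: [-0.8, -1.0, 0.5]
width: 0.0391
grip_force: 0.0
time: 37.12
ee_pos: [0.478, 0.3267, 0.0223]
eef_rot: [-0.051, 0.999, 0.0, -0.0]
ft_force: [-0.1, -0.4, 0.3]
width: 0.0097
grip_force: 30.0
time: 38.38
ee_pos: [0.4782, 0.3268, 0.1583]
eef_rot: [0.123, 0.992, 0.0, 0.0]
ft_force: [-0.3, 0.1, -1.0]
width: 0.01
grip_force: 30.0
tray [ 443. -365.] size [207. 137.] yaw 0.174
slot [ 0.485 -0.325]
units [ -5.49 -21.03   0.26] turn -2.47 z-axis [ 0.001  0.001 -1.   ] q7 0.71 t 38.4
```

```bash
python3 -m crank '[[[-0.1,-0.5,0],0],[[-0.25,-1,0],0],[[-0.25,-1,0],0],[[-0.25,-1,0],0],[[-0.25,-1,0],0],[[-0.25,-1,0],0],[[-0.25,-1,0],0],[[-0.25,-1,0],0],[[-0.25,-1,0],0],[[-0.25,-1,0],0],[[-0.25,-1,0],0],[[-0.25,-1,0],0]]' >/dev/null; python3 -m crank '[[[-0.3,-1,0],0],[[-0.3,-1,0],0],[[-0.3,-1,0],0],[[-0.3,-1,0],0],[[-0.3,-1,0],0],[[-0.3,-1,0],0],[[-0.3,-1,0],0],[[-0.3,-1,0],0],[[-0.24,-1,0],0],[[0,-0.5,0],0],[[0,0,0],0]]'; python3 - <<'E'
from h import *
traychk()
slot(2,-.0105,(np.array([.443,-.365]),.174))
E
```

```text
time: 41.3
ee_pos: [0.4822, -0.3254, 0.1572]
eef_rot: [0.124, 0.992, 0.0, -0.0]
ft_force: [1.9, 0.6, -0.1]
width: 0.0097
grip_force: 30.0
wrist IoU 0.845 pred centroid 213.7 132.2 seen 211.6 131.6
slot [ 0.485 -0.325]
units [-0.07 -0.02  5.59] turn -2.49 z-axis [-0.     0.001 -1.   ] q7 2.04 t 41.4
```

```bash
python3 -m crank '[[[0,0,1],0],[[0,0,1],0],[[0,0,1],0],[[0,0,1],0],[[0,0,0.7],0],[[0,0,0.5],0],[[0,0,0.25],0],[[0,0,0.08],0],[[0,0,0.05],0],[[0,0,0],0]]';  python3 -m crank '[[[0,0,0],0],[[0,0,0],0]]' 0.25 >/dev/null; python3 -m crank '[[[0,0,-0.5],0],[[0,0,-1],0],[[0,0,-1],0],[[0,0,-1],0],[[0,0,-1],0],[[0,0,-0.9],0],[[0,0,0],0]]'; python3 - <<'E'
from h import *
traychk()
need([*CART[3],.15],YAW)
E
```

```text
time: 42.6
ee_pos: [0.4837, -0.3246, -0.0098]
eef_rot: [0.123, 0.992, -0.0, 0.0]
ft_force: [0.2, -1.1, 0.6]
width: 0.0098
grip_force: 30.0
time: 43.72
ee_pos: [0.4844, -0.3255, 0.1547]
eef_rot: [0.124, 0.992, -0.0, 0.002]
ft_force: [-0.4, 0.3, -1.4]
width: 0.0221
grip_force: 0.0
wrist IoU 0.793 pred centroid 213.0 130.3 seen 211.2 130.7
units [ 7.15 20.41  0.09] turn -2.49 z-axis [ 0.002 -0.    -1.   ] q7 2.04 t 43.8
```

```bash
python3 -m crank '[[[0.1,0.5,0],0],[[0.35,1,0],0],[[0.35,1,0],0],[[0.35,1,0],0],[[0.35,1,0],0],[[0.35,1,0],0],[[0.35,1,0],0],[[0.35,1,0],0],[[0.35,1,0],0],[[0.35,1,0],0],[[0.35,1,0],0],[[0.35,1,0],0]]' 0.45 >/dev/null; python3 -m crank '[[[0.4,1,0],0],[[0.4,1,0],0],[[0.4,1,0],0],[[0.4,1,0],0],[[0.4,1,0],0],[[0.4,1,0],0],[[0.4,1,0],0],[[0.4,1,0],0],[[0,0.9,0],0],[[0,0,0],0],[[0,0,0],0]]' >/dev/null; python3 -m crank '[[[0,0,0],-0.9],[[0,0,0],-0.9],[[0,0,0],-0.7],[[0,0,0],0],[[0,0,0],0]]'; python3 - <<'E'
from h import *
need([*CART[3],.022],YAW)
E
```

```text
time: 47.28
ee_pos: [0.4253, 0.3209, 0.1519]
eef_rot: [-0.049, 0.999, 0.0, -0.0]
ft_force: [-0.0, 0.4, 0.3]
width: 0.0394
grip_force: 0.0
units [-0.02  0.01  4.33] turn -0.0 z-axis [-0.  0. -1.] q7 0.97 t 47.3
```

```bash
python3 -m crank '[[[-0.02,0.01,1],0],[[0,0,1],0],[[0,0,1],0],[[0,0,0.8],0],[[0,0,0.4],0],[[0,0,0.13],0],[[0,0,0],0],[[0,0,0],0]]' ; python3 -m crank '[[[0,0,0],0],[[0,0,0],0],[[0,0,0],0],[[0,0,0],0],[[0,0,0],0]]' 0 30;  python3 -m crank '[[[0,0,-0.3],0],[[0,0,-0.5],0],[[0,0,-0.7],0],[[0,0,-1],0],[[0,0,-1],0],[[0,0,-1],0],[[0,0,0],0.9],[[0,0,0],0.9],[[0,0,0],0.7],[[0,0,0],0]]'; python3 - <<'E'
from h import *
slot(3,.15)
E
```

```text
time: 48.28
ee_pos: [0.4264, 0.3222, 0.0228]
eef_rot: [-0.051, 0.999, 0.001, 0.001]
ft_force: [-0.1, -0.0, -0.1]
width: 0.0386
grip_force: 0.0
time: 48.9
ee_pos: [0.4259, 0.3218, 0.022]
eef_rot: [-0.051, 0.999, 0.0, -0.0]
ft_force: [-0.3, -0.1, 0.9]
width: 0.0095
grip_force: 30.0
time: 50.15
ee_pos: [0.426, 0.3219, 0.158]
eef_rot: [0.123, 0.992, 0.0, 0.0]
ft_force: [0.3, -0.3, -0.2]
width: 0.0095
grip_force: 30.0
tray [ 443. -365.] size [207. 137.] yaw 0.174
slot [ 0.496 -0.388]
units [ -8.01 -22.4    0.24] turn -2.47 z-axis [ 0.001  0.001 -1.   ] q7 0.63 t 50.2
```

```bash
python3 -m crank '[[[-0.1,-0.5,0],0],[[-0.35,-1,0],0],[[-0.35,-1,0],0],[[-0.35,-1,0],0],[[-0.35,-1,0],0],[[-0.35,-1,0],0],[[-0.35,-1,0],0],[[-0.35,-1,0],0],[[-0.35,-1,0],0],[[-0.35,-1,0],0],[[-0.35,-1,0],0],[[-0.35,-1,0],0]]' >/dev/null; python3 -m crank '[[[-0.4,-1,0],0],[[-0.4,-1,0],0],[[-0.4,-1,0],0],[[-0.4,-1,0],0],[[-0.4,-1,0],0],[[-0.4,-1,0],0],[[-0.4,-1,0],0],[[-0.4,-1,0],0],[[-0.4,-1,0],0],[[-0.4,-1,0],0],[[-0.06,-0.9,0],0],[[0,0,0],0]]'; python3 - <<'E'
from h import *
traychk()
slot(3,-.0105,(np.array([.443,-.365]),.174))
E
```

```text
time: 53.2
ee_pos: [0.4918, -0.3914, 0.157]
eef_rot: [0.125, 0.992, -0.0, -0.0]
ft_force: [0.3, 0.3, -0.0]
width: 0.0098
grip_force: 30.0
wrist IoU 0.783 pred centroid 271.2 114.7 seen 269.6 112.8
slot [ 0.496 -0.388]
units [-0.09  0.07  5.58] turn -2.5 z-axis [-0.  0. -1.] q7 2.18 t 53.2
```

```bash
python3 -m crank '[[[0,0.05,1],0],[[0,0,1],0],[[0,0,1],0],[[0,0,1],0],[[0,0,0.7],0],[[0,0,0.5],0],[[0,0,0.25],0],[[0,0,0.08],0],[[0,0,0.05],0],[[0,0,0],0]]';  python3 -m crank '[[[0,0,0],0],[[0,0,0],0]]' 0.25 >/dev/null; python3 -m crank '[[[0,0,-0.5],0],[[0,0,-1],0],[[0,0,-1],0],[[0,0,-1],0],[[0,0,-1],0],[[0,0,-0.9],0],[[0,0,0],0]]'; python3 - <<'E'
from h import *
traychk()
need([.4355,.1343,.15],YAW)
E
```

```text
time: 54.5
ee_pos: [0.4949, -0.3873, -0.0101]
eef_rot: [0.123, 0.992, -0.0, 0.0]
ft_force: [0.8, -0.1, -0.2]
width: 0.0101
grip_force: 30.0
time: 55.62
ee_pos: [0.4955, -0.3883, 0.1547]
eef_rot: [0.124, 0.992, -0.001, 0.002]
ft_force: [-0.3, 0.6, -0.3]
width: 0.0216
grip_force: 0.0
wrist IoU 0.762 pred centroid 267.7 112.0 seen 266.3 108.8
units [ 6.19 16.38  0.08] turn -2.49 z-axis [ 0.002 -0.001 -1.   ] q7 2.18 t 55.7
```

```bash
python3 -m crank '[[[0.1,0.4,0],0],[[0.4,1,0],0],[[0.4,1,0],0],[[0.4,1,0],0],[[0.4,1,0],0],[[0.4,1,0],0],[[0.4,1,0],0],[[0.4,1,0],0],[[0.4,1,0],0],[[0.4,1,0],0],[[0.4,1,0],0],[[0.4,1,0],0]]' 0.5 >/dev/null; python3 -m crank '[[[0.4,1,0],0],[[0.4,1,0],0],[[0.4,1,0],0],[[0.4,1,0],0],[[0,1,0],0],[[0,0,0],0],[[0,0,0],-0.9],[[0,0,0],-0.9],[[0,0,0],-0.7],[[0,0,0],0],[[0,0,0],0]]'; python3 - <<'E'
from h import *
need([.4355,.1343,.032],YAW)
tray()
im=vision.camera("top"); a=cv2.resize(im[160:260,340:440],(500,500),interpolation=cv2.INTER_CUBIC); cv2.imwrite("pics/t9.png",a[:,:,::-1])
E
```

```text
time: 58.55
ee_pos: [0.4374, 0.1344, 0.1513]
eef_rot: [-0.05, 0.999, -0.0, -0.0]
ft_force: [-0.4, -0.5, -0.3]
width: 0.0435
grip_force: 0.0
units [0.06 0.   3.98] turn 0.0 z-axis [-0. -0. -1.] q7 1.26 t 58.5
tray [ 443. -365.] size [207. 137.] yaw 0.174
```

View pics/t9.png

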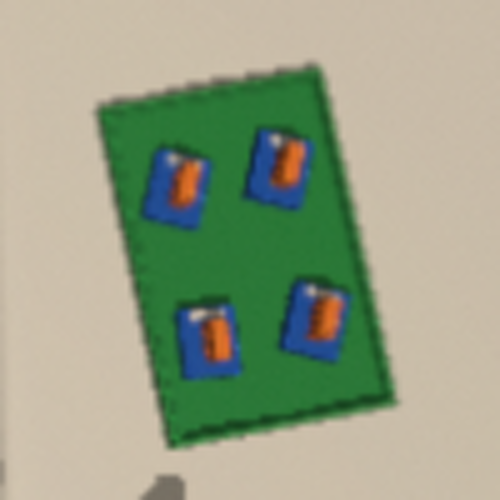

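All four cartridges lie flat in the tray with fins up, around (178,187), (280,168), (210,340) and (317,320). The reset knob is next.

```bash
python3 -m crank '[[[0.06,0,1],0],[[0,0,1],0],[[0,0,1],0],[[0,0,0.7],0],[[0,0,0.3],0],[[0,0,0],0],[[0,0,0],0]]'; python3 -m crank '[[[0,0,0],0],[[0,0,0],0],[[0,0,0],0],[[0,0,0],0],[[0,0,0],0]]' 0 35; python3 -m crank '[[[0,0,0],0.8],[[0,0,0],0.8],[[0,0,0],0.8],[[0,0,0],0.8],[[0,0,0],0.8],[[0,0,0],0.8],[[0,0,0],0.8],[[0,0,0],0.8],[[0,0,0],0.8],[[0,0,0],0.2],[[0,0,0],0],[[0,0,0],0]]'; python3 - <<'E'
from h import *
s=sensors.read_state(); print("moment",s["torque"].round(2))
s,im=snap("wrist","w9")
E
```

```text
time: 59.52
ee_pos: [0.4365, 0.1348, 0.0323]
eef_rot: [-0.051, 0.999, 0.0, 0.001]
ft_force: [-0.2, 0.0, 0.2]
width: 0.0435
grip_force: 0.0
time: 60.15
ee_pos: [0.436, 0.1343, 0.0316]
eef_rot: [-0.051, 0.999, -0.0, -0.0]
ft_force: [0.6, -1.4, 1.7]
width: 0.0117
grip_force: 35.0
time: 61.65
ee_pos: [0.4357, 0.1335, 0.0316]
eef_rot: [0.449, 0.894, -0.001, -0.0]
ft_force: [-2.4, -4.9, 6.6]
width: 0.0117
grip_force: 35.2
moment [-1.21  0.55  0.45]
w9 scale 1.5625 off 0 0
```

View pics/w9.png

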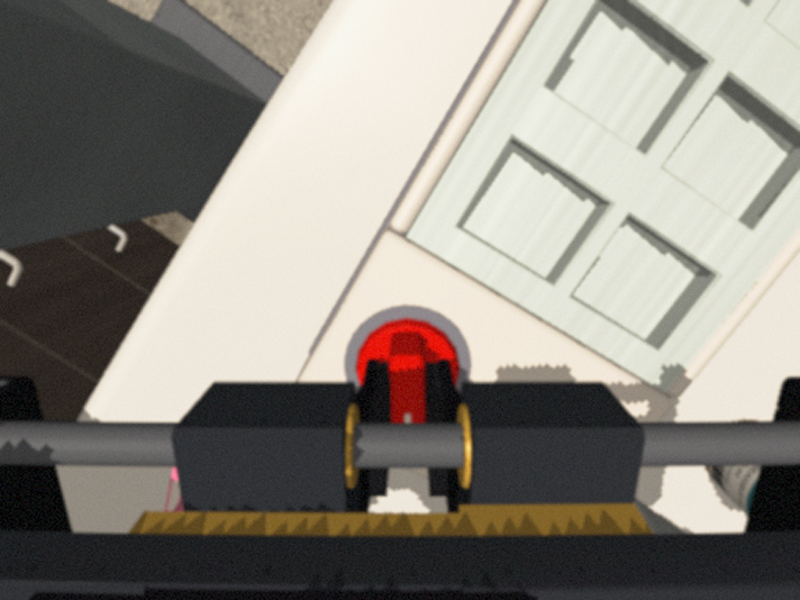

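The red bar has turned with the tool at (406,370), and the 0.45 N m reaction is well above the spring's 0.09, so it is on its stop. Releasing now.

```bash
python3 -m crank '[[[0,0,0],0],[[0,0,0],0],[[0,0,0],0],[[0,0,0],0],[[0,0,0],0],[[0,0,0],0]]' 0.6; python3 -m crank '[[[0,0,-1],0],[[0,0,-1],0],[[0,0,-1],0],[[0,0,-1],0],[[0,0,-1],-0.9],[[0,0,0],-0.9],[[0,0,0],-0.9],[[0,0,0],-0.9],[[0,0,0],-0.9],[[0,0,0],-0.9],[[0,0,0],-0.9],[[0,0,0],-0.9]]'; python3 - <<'E'
from h import *
s,im=snap("wrist","w10"); tray()
E
```

```text
time: 62.45
ee_pos: [0.436, 0.1347, 0.0316]
eef_rot: [0.449, 0.893, 0.0, -0.0]
ft_force: [0.8, -0.0, -0.1]
width: 0.0515
grip_force: 0.0
time: 63.95
ee_pos: [0.4359, 0.1345, 0.1815]
eef_rot: [-0.039, 0.999, 0.0, -0.0]
ft_force: [-0.7, 0.2, 0.6]
width: 0.0523
grip_force: 0.0
w10 scale 1.5625 off 0 0
tray [ 443. -365.] size [207. 137.] yaw 0.174
```

View pics/w10.png

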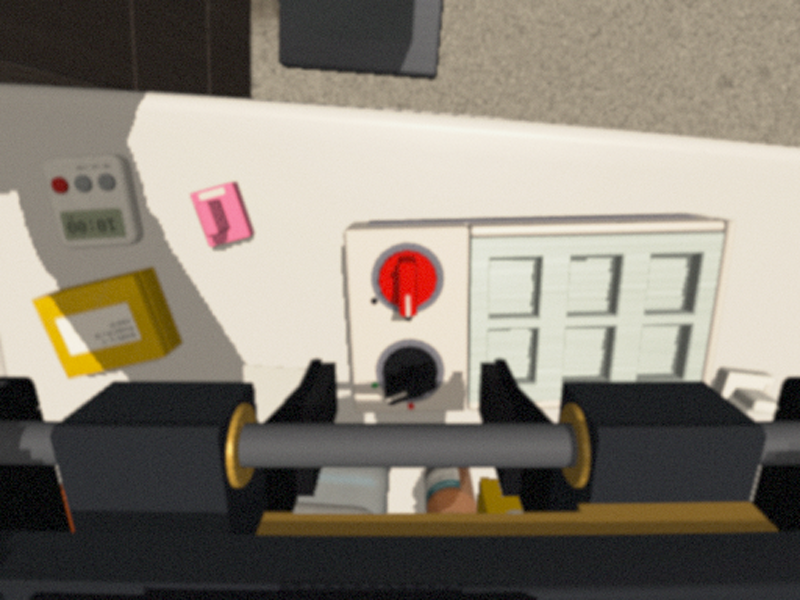

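The red knob's pointer is back at rest (408,303), the black one is still on green, all the pockets are empty and the bystanders haven't moved. Handing in.

```bash
python3 -c "
from bench import r
print(r.close_job())"
```

```text
the job is handed in; nothing more can be done
None
```

The job is handed in, with no verdict returned: the selector is off, all four cartridges lie flat in the tray fin up, and the reset knob was twisted to its stop and sprang back.

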